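# Lay a tall bottle down in its tipping rest and close the keeper

### The job

The tall brown bottle stands upright in the cradle of the tipping rest. With the fingertips only, slowly push it over together with its cradle so that it comes down gently on its side, with the back of the cradle all the way down on its stops; then push the flat keeper arm round until it lies fully across over the lying bottle, at the end of its swing. Do not grasp or lift the bottle out of its cradle, leave the other bottles, the beaker and the vial alone, and finish clear of everything.

Things in the scene. Friction and masses are not known exactly. Their poses are not given: they have to be found in the camera images.
- bottle: tall brown bottle, 68 mm diameter, 165 mm high with cap, 0.3 to 0.5 kg; straight round body up to about 110 mm, then a sloping shoulder to a neck and cap 34 mm wide. Origin at the centre of its underside, z along its axis towards the cap. It stands loose on the foot of the cradle, turned any way about its axis.
- rest: tipping rest, fixed: a grey base plate 8 mm thick with a hinged bright metal cradle and a keeper arm. Origin on the table straight below the hinge line. z up; x (level) is the direction in which bottle and cradle tip over; y along the hinge line. Plate: x -95 to +190, y -56 to +56 mm, with an ear for the 16 mm keeper post, whose axis is at x = 75, y = 85 mm.
- rest_hinge (a point): middle of the cradle's hinge line, 20 mm above the table, 0 mm from the rest's origin in x and y; fixed
- cradle (a joint): angle of the L-shaped cradle (rad): 0 = upright, 1.571 = tipped over, its back down on the rubber stops, the end of its travel. Stiff hinge: it stays at any angle; 5 to 10 N on the bottle's rear (-x) side 100 mm above the foot moves it. Turning faster than 1.5 rad/s is too rough. Tipped over, the bottle's uppermost side is 94 mm above the table.
- cradle_seat (a point): on top of the cradle's 6 mm foot, where the centre of the bottle's underside belongs; moves with the cradle; 6 mm above and 41 mm behind (-x) the hinge line when upright. The foot reaches 78 mm behind the hinge line; the back plate (+x side of the bottle) is 135 mm high, 6 mm thick; cheeks on both sides, 85 mm over all, reach 36 mm behind the hinge line; the bottle's rear is open.
- keeper (a joint): angle of the keeper arm (rad) about its upright post: 0 = along +x of the rest, beside the bottle's landing place; grows clockwise seen from above; 1.571 = along -y of the rest, straight across over the lying bottle, the end of its swing. Starts between -0.5 and 0.15, stays where it is left, moves with about 1 N at its end.
- keeper_end (a point): middle of the free end of the keeper arm, 135 mm from the post axis, 113 mm above the table. The arm is a flat bar on edge, 8 mm thick, 99 to 127 mm above the table, so it passes 5 mm over the lying bottle; its hub on the post, 22 mm across, rises to 130 mm
- wash_bottle: white bottle with a red cap, 52 mm diameter, 120 mm high, a bystander; origin at the centre of its underside
- beaker: clear beaker, 54 mm diameter, 68 mm high, a bystander; origin at the centre of its underside
- vial: small clear vial, 23 mm diameter, 76 mm high, a bystander; origin at the centre of its underside
Mind the look-alikes: they are no part of the job. What is shaped like the bottle but blue or yellow is not meant.

How it is judged:
By the outcome, as a careful person would: the job done as asked, in the order asked, and still so for the second after the job is handed in, with the robot touching nothing.
It also fails if it takes over 59 s, if anything falls off the work surface, if the arm or the gripper's body presses on something with over 40 N, if the wrist force passes 120 N, or if a joint passes its speed limit or range.

### The arm

A 6-joint arm with a two-finger parallel gripper is mounted at the origin on a cart in front of the work surface, level with it; the furniture and walls round the work are solid. World frame = base frame: x ahead of the robot, y to its left, z up, the work surface at z = 0. Lengths are in m, angles in rad, forces in N, time in s.
With the tool pointing down it reaches from about 0.4 to 0.825 m from the base axis. Payload 7 kg.
Tool frame: the origin (TCP) lies midway between the tips of the shut fingers; the grasp point (between the pads) lies 19 mm behind it; z points along the fingers, y is the direction in which the jaws open and shut (so a half turn about z gives the same grasp; the last joint's range is limited). The gripper opens to 85 mm and grips with 20 to 120 N. Pads are 22 mm wide; open, the fingers measure 114 mm over their backs; the gripper's body (76 mm by 85 mm) begins 54 mm behind the grasp point. The pads swing forward as they close: fully open they stand 13 mm farther back than shut.
Start: joints at [-0.477, 0.359, 0.012, 0, -1.224, -0.288], TCP at [0.487, -0.467, 0.231] pointing down, gripper open.
Joint ranges: [-3.07, 3.07], [-1.43, 2.12], [-1.02, 1.25], [-3.03, 1.67], [-3.05, -0], [-3.03, 3.03]. Speed limits (rad/s): [2.39, 2.39, 3.01, 3.14, 3.14, 3.14].

### API

Orientations are given as a 3x3 rotation matrix whose columns are the frame's x, y, z axes.
In Python, from workcell import manip gives the robot as it stands.
- The arm moves only by the tool apply_moves, never from a script. Its argument "steps" is a list of rows, each a list of 5 numbers: the closure, from -1 (fully open) to 1 (shut), then the shift along the tool's x, y, z in cm, then the turn about the tool's z in rad. A call has 1 to 20 rows; each row shifts and turns the commanded pose from where the row before left it, along the tool's axes as they then stand; what a row does not reach is not made up. A row lasts 1/10 s, in which the tool goes at most 50 mm and 8.59 degrees, less where a joint would pass 70% of its speed; a pose out of reach is approached as far as the arm can. A call with a gripper value outside its range is refused whole. The fingers move at their own pace and stop on an object; "newtons" is the grip in N (left out, the last holds). Time passes only in rows, so rows that do not move let the fingers close. It gives the time, the measured TCP pose, the force and the opening at its end, in the units of the state.
- manip.get_state(): the state, without advancing time (a new reading comes with each control period).
- manip.read_camera(name): name is "side" or "top" or "wrist"; returns a dict with "image" (400x640x3 uint8, blue, green, red), "range_z" (400x640 float32, m along the optical axis (not along the pixel's ray), 0 where there is no reading), "camera_matrix" (3x3 intrinsics, pixels), "R" (3x3) and "t" (3): a world point X has camera coordinates R X + t. Camera axes: x right, y down, z forward; pixel columns grow to the right and rows downward; lengths in m; the calibration is good to about 2 mm. A picture is of the moment at which its call begins.
- manip.sign_off(): hands the job in, once; it reports no verdict.
The state is a dict: "clock": time; "joints": joint angles; "qd": joint speeds; "joint_torque": joint torques, N m; "eef_pos": TCP position; "orientation": TCP orientation; "force": force on the tool from outside, world axes, zero at the start; "moment": the same for the moment, N m; "gripper_width": finger opening in m.
Only numpy, scipy, OpenCV 4.12 (cv2) and the standard library are available. Lean on these libraries where they do the work, as an engineer would, in place of code of your own. Each camera call takes 0.05 s, during which the arm holds its last target.

## Working session

There is one attempt and no reset: what is moved stays moved. The work goes in short steps, Python scripts to look and compute and a tool call to move; the robot and the scene stay as the last step left them, time stands still between calls to the robot, and variables do not carry over. Pictures are saved under pics/ and viewed, and the job is handed in when it is done.

Besides the shell and the picture viewer there is one more tool, called after "Emit:" as name(argument=value, ...) on one line, values as JSON. apply_moves: Moves the arm, as the interface text tells. Its arguments: {"type":"object","properties":{"steps":{"type":"array","items":{"type":"array","items":{"type":"number"}}},"newtons":{"type":"number"}},"required":["steps"]}

```bash
mkdir -p pics; ls; python3 - <<'E'
from workcell import manip
import cv2,numpy as np
s=manip.get_state();print(s)
for n in("side","top"):
    c=manip.read_camera(n);cv2.imwrite(f"pics/{n}0.png",c["image"]);np.savez(f"{n}0.npz",**c);print(n,c["camera_matrix"],c["R"],c["t"])
E
```

```text
pics
{'clock': 0.0, 'joints': array([-4.76909646e-01,  3.59409620e-01,  1.10901029e-02, -3.64291090e-04,
       -1.22410646e+00, -2.88099832e-01]), 'qd': array([-1.79859565e-03, -7.23333826e-04, -8.85848787e-04,  1.73281768e-05,
        4.56619393e-04,  8.93997517e-04]), 'joint_torque': array([ 4.70867653e-04, -5.83321166e+01,  2.93421686e+01,  6.93674326e+00,
       -6.08505215e-03, -4.47278046e-05]), 'eef_pos': array([ 0.48657606, -0.46715405,  0.23036003]), 'orientation': array([[-6.92633238e-01, -7.21288800e-01, -1.29052034e-03],
       [-7.21289942e-01,  6.92632451e-01,  1.05244612e-03],
       [ 1.34738670e-04,  1.65979851e-03, -9.99998613e-01]]), 'force': array([ 0.55664485, -0.65355399,  0.55274226]), 'moment': array([ 0.03622449,  0.03867395, -0.03770116]), 'gripper_width': 0.08536173208356682}
side [[486.99329055   0.         316.22847074]
 [  0.         486.99329055 197.6384271 ]
 [  0.           0.           1.        ]] [[ 0.83519558 -0.54980973  0.01255416]
 [-0.31657387 -0.49931135 -0.80651668]
 [ 0.44969915  0.66962485 -0.59107803]] [-0.4722997   0.2427033   1.33774978]
top [[430.05493611   0.         308.47354922]
 [  0.         430.05493611 200.84267966]
 [  0.           0.           1.        ]] [[-0.02191324 -0.99963824 -0.01559466]
 [-0.98911996  0.02394704 -0.14514902]
 [ 0.14546996  0.01224431 -0.9892869 ]] [-1.08480408e-03  5.72849122e-01  1.50431537e+00]
```

View pics/side0.png

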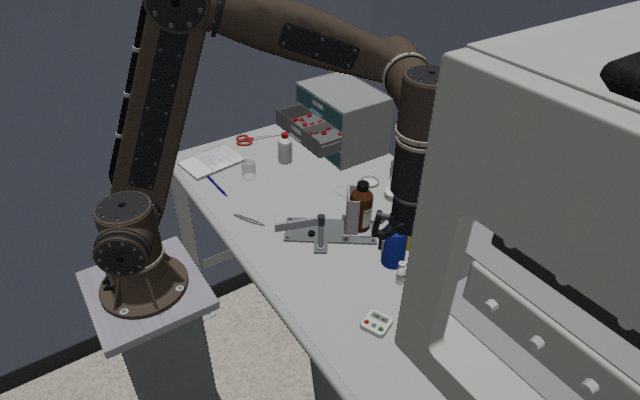

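View pics/top0.png

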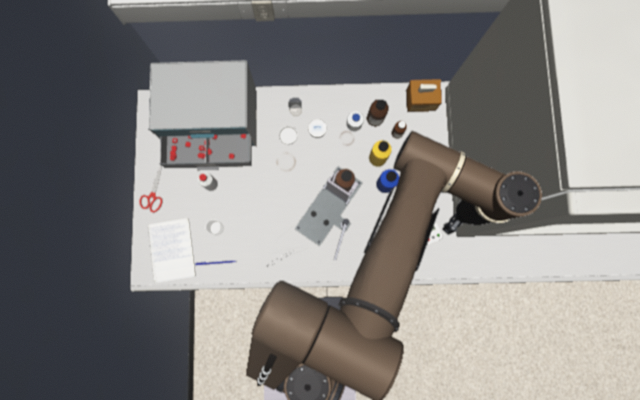

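```bash
python3 - <<'E'
import cv2,numpy as np
for n,(x0,y0,w,h) in dict(top=(280,150,120,120),side=(230,160,200,150)).items():
    c=np.load(f"{n}0.npz");im=c["image"][y0:y0+h,x0:x0+w]
    k=5 if n=="top" else 4
    cv2.imwrite(f"pics/{n}0c.png",cv2.resize(im,None,fx=k,fy=k,interpolation=cv2.INTER_CUBIC))
c=np.load("top0.npz");K,R,t,d=c["camera_matrix"],c["R"],c["t"],c["range_z"]
print(-R.T@t)
v,u=np.mgrid[0:400,0:640]
P=np.stack([(u-K[0,2])/K[0,0]*d,(v-K[1,2])/K[1,1]*d,d],-1)
W=(P-t)@R
np.save("topW.npy",W)
for p in [(300,220),(320,200),(308,243),(322,208),(345,172),(350,183),(344,222),(338,250),(388,180),(381,150)]:print(p,W[p[1],p[0]].round(3))
E
```

```text
[ 0.34776004 -0.03322175  1.57133105]
(300, 220) [0.508 0.019 0.008]
(320, 200) [ 0.58  -0.056  0.003]
(308, 243) [ 0.424 -0.009  0.005]
(322, 208) [ 0.549 -0.063  0.015]
(345, 172) [ 0.644 -0.138  0.188]
(350, 183) [ 0.613 -0.156  0.152]
(344, 222) [ 0.485 -0.133  0.13 ]
(338, 250) [ 0.392 -0.11   0.125]
(388, 180) [ 0.621 -0.284  0.151]
(381, 150) [ 0.725 -0.266  0.149]
```

View pics/top0c.png

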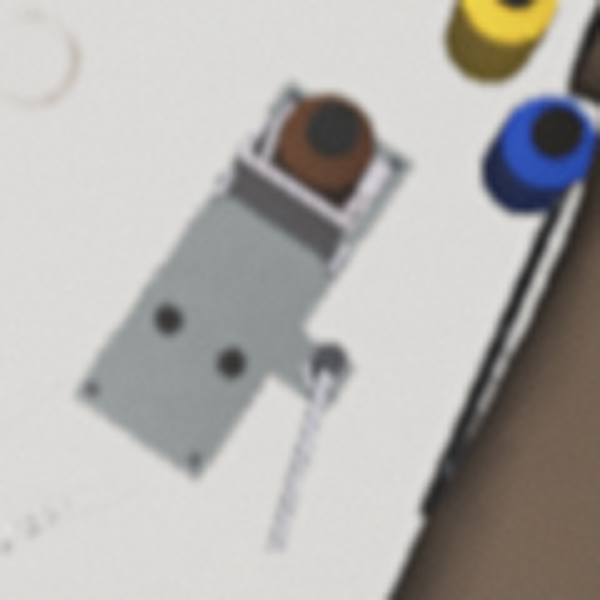

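View pics/side0c.png

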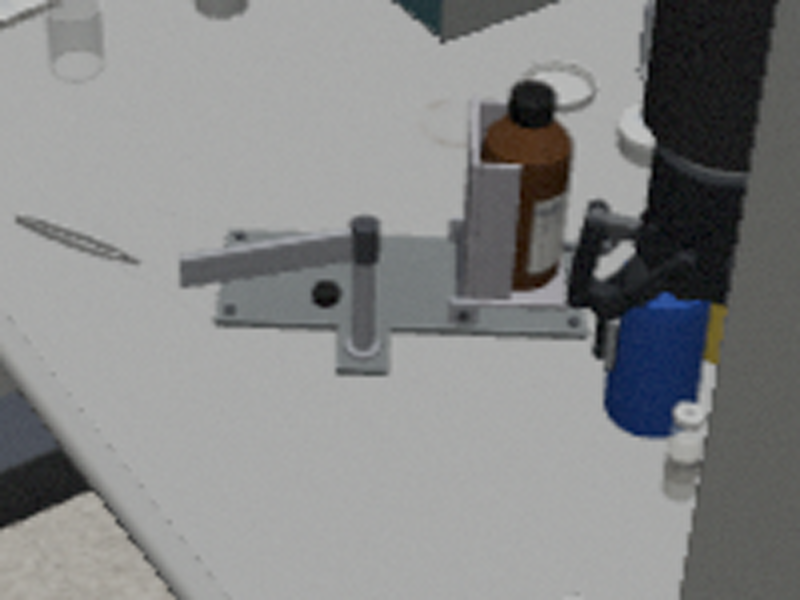

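```bash
cat > h.py <<'E'
import numpy as np
def ray(c,u,v,z):
    K,R,t=c["camera_matrix"],c["R"],c["t"]
    o=-R.T@t; d=R.T@np.array([(u-K[0,2])/K[0,0],(v-K[1,2])/K[1,1],1])
    return o+d*(z-o[2])/d[2]
E
python3 - <<'E'
import numpy as np,cv2
from h import ray
c=np.load("top0.npz")
f=lambda x,y,z:ray(c,280+(x+.5)/5-.5,150+(y+.5)/5-.5,z)[:2]
obj=np.array([[-95,-56],[-95,56],[190,56],[190,-56]])/1000
img=np.array([f(288,85,.008),f(410,163,.008),f(195,478,.008),f(78,395,.008)])
print(img, [np.linalg.norm(img[i]-img[i-1]) for i in range(4)])
A=obj-obj.mean(0);B=img-img.mean(0)
yaw=np.arctan2((A[:,0]*B[:,1]-A[:,1]*B[:,0]).sum(),(A*B).sum())
Rr=np.array([[np.cos(yaw),-np.sin(yaw)],[np.sin(yaw),np.cos(yaw)]]);o=img.mean(0)-Rr@obj.mean(0)
print("yaw",yaw,np.degrees(yaw),"o",o,"res",(img-(obj@Rr.T+o))*1000)
print("post pred",Rr@[.075,.085]+o,"meas hub",f(330,355,.13))
print("seat pred",Rr@[-.041,0]+o,"cap",f(333,125,.191))
e=f(277,548,.127);print("keeper end",e,"rest frame",Rr.T@(e-o))
print("blue cap",f(558,130,.165),"yellow",f(515,-5,.165))
print("blue in rest",Rr.T@(f(558,130,.165)-o),"yellow",Rr.T@(f(515,-5,.165)-o))
np.savez("rest.npz",yaw=yaw,o=o,Rr=Rr)
E
```

```text
[[ 0.70356706 -0.12336263]
 [ 0.64242121 -0.21144495]
 [ 0.41456919 -0.04695319]
 [ 0.47666519  0.03669857]] [np.float64(0.2776761436938522), np.float64(0.10722551135376174), np.float64(0.2810232762336976), np.float64(0.10418026991397626)]
yaw 2.52140076185358 144.46562211528052 o [ 0.59795959 -0.11387214] res [[-4.24711138  0.15173908]
 [-0.29952751  3.2113121 ]
 [ 3.77203494  2.06354704]
 [ 0.77460394 -5.42659821]]
post pred [ 0.48752581 -0.13945298] meas hub [ 0.48959017 -0.13865692]
seat pred [ 0.63132404 -0.13770098] cap [ 0.63443514 -0.14135118]
keeper end [ 0.36191432 -0.09924323] rest frame [0.20058804 0.12528295]
blue cap [ 0.63268452 -0.29261723] yellow [ 0.72570541 -0.26844322]
blue in rest [-0.1321431   0.12527503] yellow [-0.19379069  0.05154007]
```

Emit:
apply_moves(steps=[[1,0,0,0,0.1436],[1,0,0,0,0.1436],[1,0,0,0,0.1436],[1,0,0,0,0.1436],[1,0,0,0,0.1436],[1,0,0,0,0.1436],[1,0,0,0,0.1436],[1,0,0,0,0.1436],[1,0,0,0,0.1436],[1,0,0,0,0.1436],[1,0,0,0,0],[1,0,0,0,0]], newtons=80)

```text
clock: 1.3
eef_pos: [0.4868, -0.4674, 0.2309]
orientation: [[-0.81, 0.586, -0.001], [0.586, 0.81, 0.0], [0.001, -0.0, -1.0]]
force: [0.3, 0.5, 0.2]
gripper_width: 0.0
```

```bash
cat >> h.py <<'E'
YAW=np.radians(143.9); O=np.array([.5995,-.115])
Rr=np.array([[np.cos(YAW),-np.sin(YAW)],[np.sin(YAW),np.cos(YAW)]])
def st():
    from workcell import manip
    s=manip.get_state();p=s["eef_pos"];r=s["orientation"]
    pr=Rr.T@(p[:2]-O)
    print("t %.2f TCP rest mm"%s["clock"],(pr*1000).round(1),"z %.1f"%(p[2]*1000),"toolx deg %.2f"%np.degrees(np.arctan2(r[1,0],r[0,0])),"tilt",r[:2,2].round(4),"F rest",(Rr.T@s["force"][:2]).round(2),s["force"][2].round(2),"w",round(s["gripper_width"],4),"q",s["joints"].round(2))
    return s,pr
E
python3 - <<'E'
from h import *
s,pr=st()
p=s["eef_pos"]
for name,tgt in dict(app=[-.11,0]).items():
    w=np.append(O+Rr@tgt,.231); print(w,"tool shift cm",(s["orientation"].T@(w-p)*100).round(2))
E
```

```text
t 1.30 TCP rest mm [-116.5  351.1] z 230.9 toolx deg 144.14 tilt [-0.0005  0.0004] F rest [ 0.05 -0.61] 0.16 w 0.0 q [-0.48  0.36  0.01 -0.   -1.22 -1.72]
[ 0.68837889 -0.1798116   0.231     ] tool shift cm [ 5.100e-01  3.512e+01 -1.000e-02]
```

Emit:
apply_moves(steps=[[1,0,2.5,0,0],[1,0,3,0,0],[1,0,3,0,0],[1,0,3,0,0],[1,0,3,0,0],[1,0,3,0,0],[1,0,3,0,0],[1,0,3,0,0],[1,0.5,3,0,0],[1,0,3,0,0],[1,0,2.5,0,0],[1,0,2,0,0],[1,0,1.1,0,0],[1,0,0,0,0],[1,0,0,0,0],[1,0,0,0,0]])

```text
clock: 2.9
eef_pos: [0.6892, -0.1819, 0.2314]
orientation: [[-0.808, 0.59, -0.0], [0.59, 0.808, -0.0], [0.0, -0.0, -1.0]]
force: [-0.9, -0.3, 0.4]
gripper_width: 0.0003
```

```bash
python3 - <<'E'
from h import *
from workcell import manip
import cv2
s,pr=st()
for n in("side","top","wrist"):
    c=manip.read_camera(n);cv2.imwrite(f"pics/{n}1.png",c["image"]);np.savez(f"{n}1.npz",**c)
im=cv2.imread("pics/side1.png")[120:280,250:450];cv2.imwrite("pics/side1c.png",cv2.resize(im,None,fx=3.5,fy=3.5,interpolation=cv2.INTER_CUBIC))
E
```

```text
t 2.90 TCP rest mm [-111.9    1.2] z 231.4 toolx deg 143.86 tilt [-0.0001 -0.0001] F rest [0.59 0.75] 0.39 w 0.0003 q [ 0.01  0.42  0.11  0.   -1.26 -2.22]
```

View pics/side1c.png

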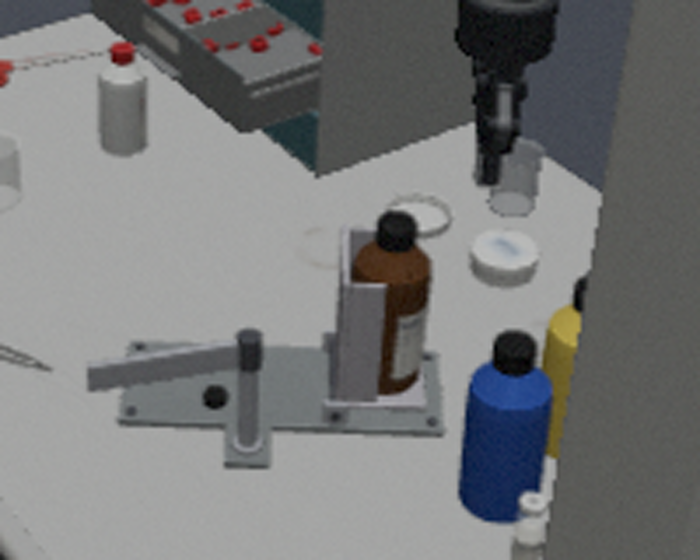

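View pics/wrist1.png

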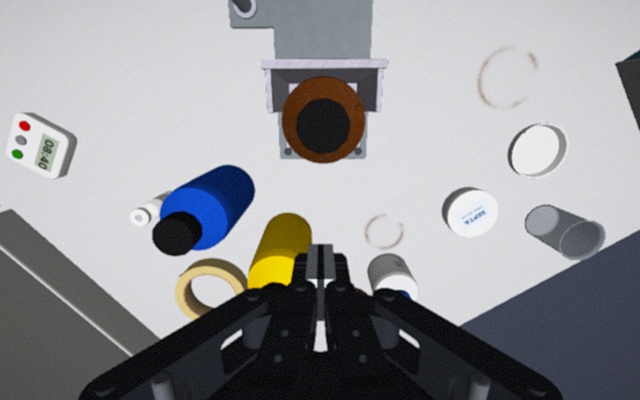

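```bash
python3 - <<'E'
from h import *
c=np.load("wrist1.npz")
for n,u,v,z in [("cap",323,126,.191),("backtopL",262,63,.155),("backtopR",388,63,.155),("cornerL",281,158,.008),("cornerR",366,158,.008),("bottle rear low?",322,162,.136)]:
    print(n,(Rr.T@(ray(c,u,v,z)[:2]-O)*1000).round(1))
E
```

```text
cap [-41.8  -0.3]
backtopL [-1.  42.4]
backtopR [ -1.1 -46.2]
cornerL [-92.5  52.4]
cornerR [-92.6 -58. ]
bottle rear low? [-74.6  -0.1]
```

Emit:
apply_moves(steps=[[1,0,0,1,0],[1,0,0,1.5,0],[1,0,0,2,0],[1,0,0,2,0],[1,0,0,1.5,0],[1,0,0,1.5,0],[1,0,0,1.0,0],[1,0.5,0,0,0],[1,0.5,0,0,0],[1,0.5,0,0,0],[1,0.3,0,0,0],[1,0,0,0,0],[1,0,0,0,0]])

```text
clock: 4.35
eef_pos: [0.6754, -0.1703, 0.1269]
orientation: [[-0.808, 0.589, 0.001], [0.589, 0.808, -0.0], [-0.001, 0.0, -1.0]]
force: [0.1, 1.0, -0.3]
gripper_width: -0.0001
```

```bash
python3 - <<'E'
from h import *
from workcell import manip
import cv2
s,pr=st()
c=manip.read_camera("side")
im=c["image"][120:280,250:450];cv2.imwrite("pics/side2c.png",cv2.resize(im,None,fx=3.5,fy=3.5,interpolation=cv2.INTER_CUBIC))
# plan
prev=None
for i,th in enumerate(np.linspace(0,np.pi/2,33)):
    S=106-4*th/1.57
    x=-75*np.cos(th)+S*np.sin(th)-11; z=20+75*np.sin(th)+S*np.cos(th)
    if prev: print(i,round(th,3),"at",round(x,1),round(z,1),"d cm",round((x-prev[0])/10,2),round(-(z-prev[1])/10,2))
    prev=(x,z)
E
```

```text
t 4.35 TCP rest mm [-93.9  -0. ] z 126.9 toolx deg 143.90 tilt [ 0.0009 -0.0001] F rest [ 0.48 -0.91] -0.34 w -0.0001 q [ 0.03  0.47 -0.07  0.   -1.04 -2.23]
1 0.049 at -80.7 129.4 d cm 0.53 -0.34
2 0.098 at -75.3 132.6 d cm 0.54 -0.32
3 0.147 at -69.7 135.5 d cm 0.56 -0.29
4 0.196 at -64.0 138.1 d cm 0.57 -0.26
5 0.245 at -58.1 140.4 d cm 0.58 -0.23
6 0.295 at -52.2 142.5 d cm 0.59 -0.2
7 0.344 at -46.2 144.2 d cm 0.6 -0.18
8 0.393 at -40.1 145.7 d cm 0.61 -0.15
9 0.442 at -34.0 146.9 d cm 0.61 -0.12
10 0.491 at -27.8 147.7 d cm 0.62 -0.09
11 0.54 at -21.5 148.3 d cm 0.62 -0.06
12 0.589 at -15.3 148.6 d cm 0.62 -0.03
13 0.638 at -9.1 148.5 d cm 0.62 0.0
14 0.687 at -2.8 148.2 d cm 0.62 0.03
15 0.736 at 3.4 147.5 d cm 0.62 0.06
16 0.785 at 9.5 146.6 d cm 0.62 0.09
17 0.834 at 15.6 145.3 d cm 0.61 0.12
18 0.884 at 21.6 143.8 d cm 0.6 0.15
19 0.933 at 27.6 142.0 d cm 0.59 0.18
20 0.982 at 33.4 139.9 d cm 0.58 0.21
21 1.031 at 39.1 137.5 d cm 0.57 0.24
22 1.08 at 44.7 134.8 d cm 0.56 0.27
23 1.129 at 50.2 131.9 d cm 0.55 0.29
24 1.178 at 55.5 128.7 d cm 0.53 0.32
25 1.227 at 60.6 125.3 d cm 0.51 0.34
26 1.276 at 65.6 121.6 d cm 0.5 0.37
27 1.325 at 70.3 117.7 d cm 0.48 0.39
28 1.374 at 74.9 113.6 d cm 0.46 0.41
29 1.424 at 79.3 109.2 d cm 0.44 0.43
30 1.473 at 83.4 104.7 d cm 0.41 0.45
31 1.522 at 87.3 99.9 d cm 0.39 0.47
32 1.571 at 91.0 95.0 d cm 0.37 0.49
```

View pics/side2c.png

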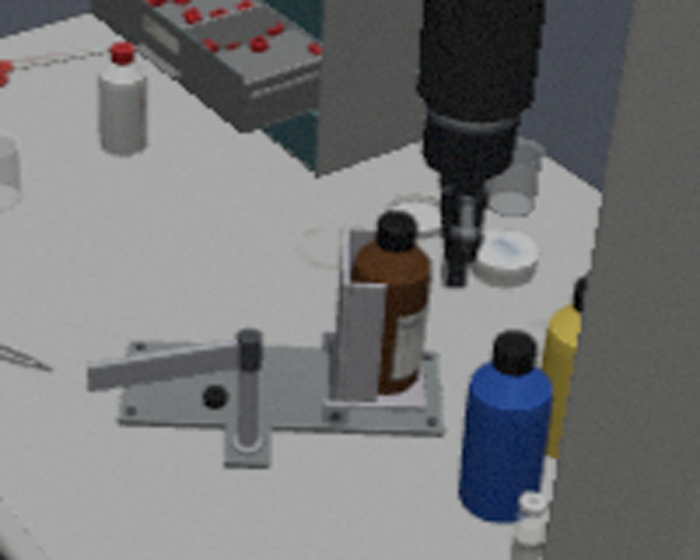

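Emit:
apply_moves(steps=[[1,0.2,0,0,0],[1,0.2,0,0,0],[1,0.2,0,0,0],[1,0.2,0,0,0],[1,0.2,0,-0.1,0],[1,0.25,0,-0.15,0],[1,0.3,0,-0.2,0],[1,0.4,0,-0.2,0],[1,0.5,0,-0.25,0],[1,0.5,0,-0.25,0],[1,0.5,0,-0.25,0],[1,0,0,0,0]])

```text
clock: 5.6
eef_pos: [0.6479, -0.1501, 0.1413]
orientation: [[-0.808, 0.589, 0.002], [0.589, 0.808, -0.001], [-0.002, 0.001, -1.0]]
force: [3.5, -2.8, -2.1]
gripper_width: -0.0001
```

```bash
cat >> h.py <<'E'
def look(tag,n="side",box=(120,280,250,450),k=3.5):
    from workcell import manip
    import cv2
    c=manip.read_camera(n);np.savez(f"{n}_{tag}.npz",**c)
    a,b,d,e=box
    cv2.imwrite(f"pics/{n}_{tag}.png",cv2.resize(c["image"][a:b,d:e],None,fx=k,fy=k,interpolation=cv2.INTER_CUBIC))
E
python3 -c "
from h import *
st();look('3')"
```

```text
t 5.60 TCP rest mm [-59.8  -0.1] z 141.3 toolx deg 143.91 tilt [ 0.0023 -0.0005] F rest [-4.48  0.22] -2.14 w -0.0001 q [ 0.07  0.41 -0.13  0.   -1.03 -2.27]
```

View pics/side_3.png

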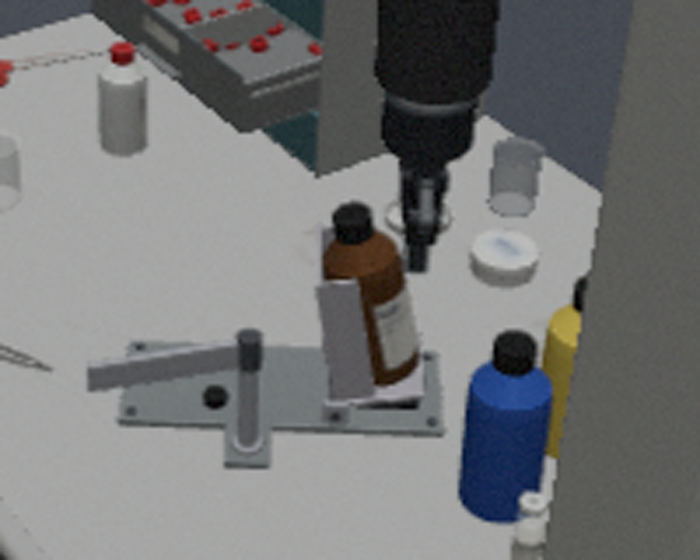

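Emit:
apply_moves(steps=[[1,0.5,0,-0.05,0],[1,0.6,0,-0.1,0],[1,0.6,0,-0.15,0],[1,0.6,0,-0.1,0],[1,0.6,0,-0.1,0],[1,0.6,0,-0.05,0],[1,0.6,0,0,0],[1,0.6,0,0,0],[1,0.6,0,0,0],[1,0.6,0,0.05,0],[1,0.6,0,0.1,0],[1,0.6,0,0.1,0],[1,0.6,0,0.15,0],[1,0.6,0,0.15,0],[1,0.5,0,0.15,0],[1,0,0,0,0]])

```text
clock: 7.25
eef_pos: [0.5773, -0.0979, 0.1409]
orientation: [[-0.809, 0.588, 0.003], [0.588, 0.809, -0.0], [-0.003, 0.002, -1.0]]
force: [0.8, -0.2, 9.4]
gripper_width: 0.0001
```

```bash
python3 -c "
from h import *
st();look('4')"
```

```text
t 7.25 TCP rest mm [28.  -0.7] z 140.9 toolx deg 143.95 tilt [ 0.0035 -0.0003] F rest [-0.75 -0.32] 9.4 w 0.0001 q [ 0.17  0.29 -0.32  0.   -0.97 -2.37]
```

View pics/side_4.png

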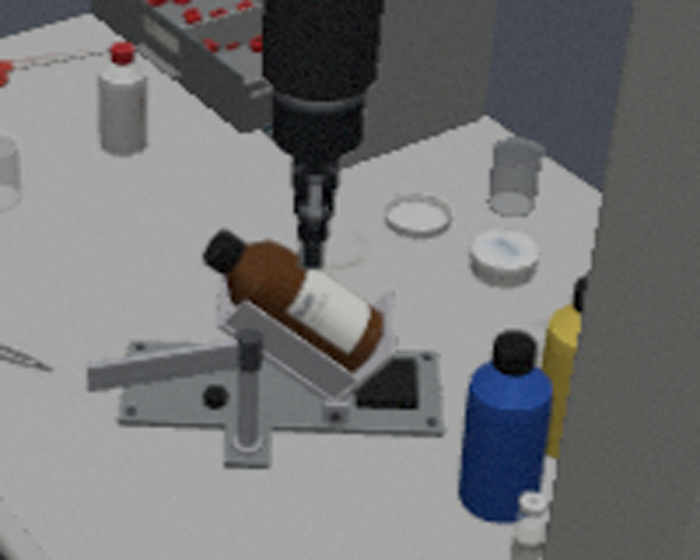

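Emit:
apply_moves(steps=[[1,0.5,0,0.2,0],[1,0.55,0,0.25,0],[1,0.55,0,0.25,0],[1,0.55,0,0.3,0],[1,0.5,0,0.3,0],[1,0.5,0,0.35,0],[1,0.5,0,0.35,0],[1,0.45,0,0.4,0],[1,0.45,0,0.4,0],[1,0.4,0,0.4,0],[1,0.3,0,0.3,0],[1,0.25,0,0.25,0],[1,0.2,0,0.2,0],[1,0,0,0,0]])

```text
clock: 8.7
eef_pos: [0.529, -0.0643, 0.0994]
orientation: [[-0.808, 0.589, -0.002], [0.589, 0.808, 0.0], [0.002, -0.001, -1.0]]
force: [-2.2, 0.9, 4.0]
gripper_width: 0.0003
```

```bash
python3 -c "
from h import *
st();look('5')"
```

```text
t 8.70 TCP rest mm [86.9  0.5] z 99.4 toolx deg 143.89 tilt [-0.0018  0.0003] F rest [2.34 0.61] 3.99 w 0.0003 q [ 0.25  0.25 -0.47 -0.   -0.85 -2.45]
```

View pics/side_5.png

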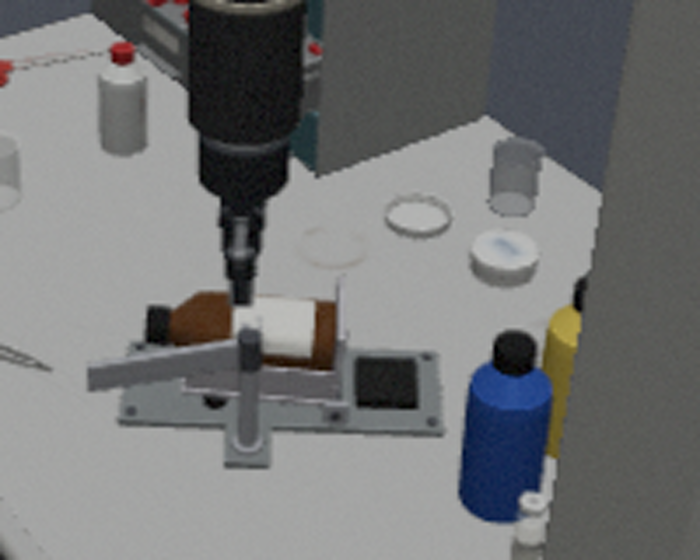

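Emit:
apply_moves(steps=[[1,0.1,0,0.1,0],[1,0.1,0,0.1,0],[1,0,0,0.1,0],[1,0,0,0.1,0],[1,0,0,0.1,0],[1,0,0,0,0],[1,0,0,0,0]])

```text
clock: 9.45
eef_pos: [0.5276, -0.0632, 0.0945]
orientation: [[-0.808, 0.589, -0.002], [0.589, 0.808, 0.0], [0.001, -0.001, -1.0]]
force: [-3.6, 2.5, 7.0]
gripper_width: -0.0002
```

```bash
python3 -c "
from h import *
st()"
```

```text
t 9.45 TCP rest mm [88.6  0.5] z 94.5 toolx deg 143.89 tilt [-0.0016  0.0002] F rest [4.41 0.14] 7.0 w -0.0002 q [ 0.25  0.26 -0.48 -0.   -0.83 -2.45]
```

Emit:
apply_moves(steps=[[1,0,0,0.1,0],[1,0,0,0.1,0],[1,0,0,0,0],[1,0,0,0,0]])

```text
clock: 9.85
eef_pos: [0.5274, -0.0631, 0.0927]
orientation: [[-0.808, 0.589, -0.002], [0.589, 0.808, 0.0], [0.002, -0.001, -1.0]]
force: [-6.2, 4.1, 9.8]
gripper_width: 0.0001
```

```bash
python3 -c "
from h import *
st()"
```

```text
t 9.85 TCP rest mm [88.9  0.5] z 92.7 toolx deg 143.88 tilt [-0.0019  0.0004] F rest [7.4 0.3] 9.81 w 0.0001 q [ 0.25  0.26 -0.48 -0.   -0.83 -2.45]
```

Emit:
apply_moves(steps=[[1,0,0,0.1,0],[1,0,0,0.1,0],[1,0,0,0,0],[1,0,0,0,0]])

```text
clock: 10.25
eef_pos: [0.5275, -0.063, 0.0923]
orientation: [[-0.808, 0.589, -0.001], [0.589, 0.808, 0.0], [0.001, -0.0, -1.0]]
force: [-12.9, 6.4, 26.7]
gripper_width: -0.0
```

```bash
python3 -c "
from h import *
st();look('6')"
```

```text
t 10.25 TCP rest mm [88.8  0.4] z 92.3 toolx deg 143.92 tilt [-0.0011  0.0002] F rest [14.2   2.42] 26.72 w -0.0 q [ 0.25  0.26 -0.48 -0.   -0.83 -2.45]
```

View pics/side_6.png

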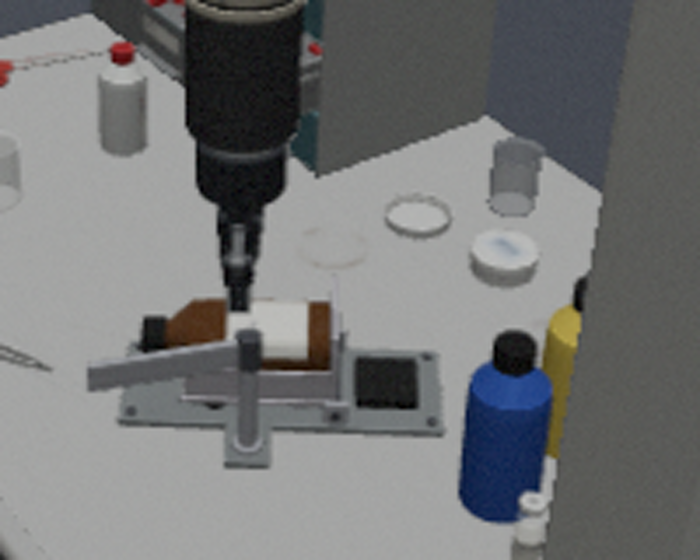

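Emit:
apply_moves(steps=[[1,0,0,-0.3,0],[1,0,0,-1,0],[1,0,0,-2,0],[1,0,0,-2,0],[1,0,0,-2,0],[1,0,0,-1,0],[1,0,0,-0.5,0],[1,0,0,0,0]])

```text
clock: 11.1
eef_pos: [0.5286, -0.0633, 0.1785]
orientation: [[-0.808, 0.589, 0.0], [0.589, 0.808, 0.0], [-0.0, 0.0, -1.0]]
force: [0.1, -0.6, -1.1]
gripper_width: 0.0004
```

```bash
python3 - <<'E'
from h import *
import cv2
st();look('7',"wrist",(0,400,0,640),1);look('7',"top",(140,270,280,400),5);look('7')
E
```

```text
t 11.10 TCP rest mm [87.7  0. ] z 178.5 toolx deg 143.89 tilt [0.0004 0.0002] F rest [-0.46  0.46] -1.09 w 0.0004 q [ 0.25  0.17 -0.38 -0.   -1.03 -2.45]
```

View pics/wrist_7.png

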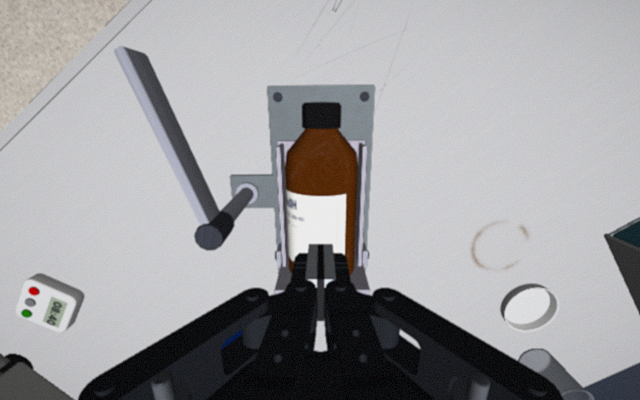

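View pics/top_7.png

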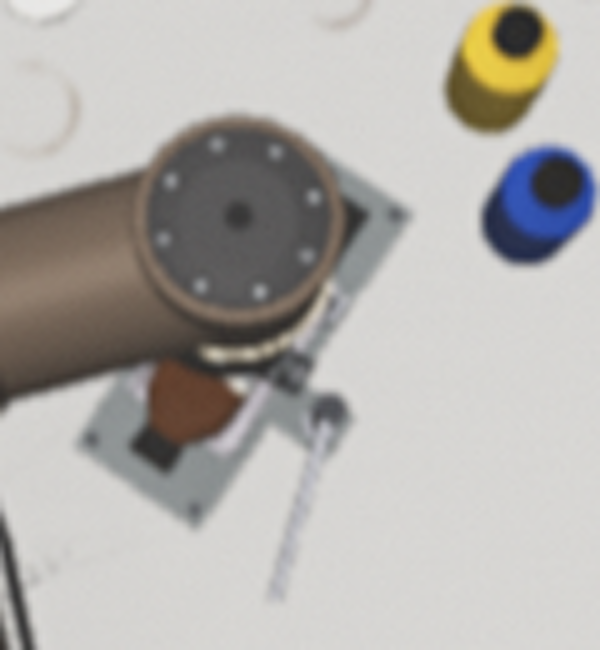

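View pics/side_7.png

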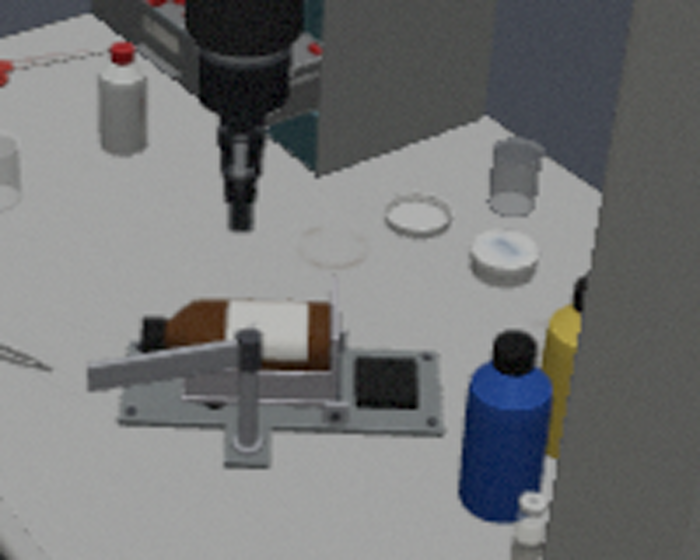

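```bash
python3 - <<'E'
from h import *
c=np.load("wrist_7.npz")
f=lambda u,v,z:Rr.T@(ray(c,u,v,z)[:2]-O)*1000
h=f(209,237,.13);e=f(122,48,.127);print("hub",h,"end top",e, "cornerL",f(268,87,.008),f(375,86,.008))
d=e-h;print("len",np.hypot(*d),"phi",-np.arctan2(d[1],d[0]))
post=np.array([75,85]);r=75
for hw in (16,):
  prev=None
  for ph in np.arange(-.3,1.6,.1).tolist()+[1.571]:
    u=np.array([np.cos(ph),-np.sin(ph)]);n=np.array([np.sin(ph),np.cos(ph)])
    p=post+r*u+(4+hw)*n;w=O+Rr@p/1000
    print(round(ph,2),p.round(1),w.round(3),np.hypot(*w).round(3), "d tool cm",None if prev is None else ((p-prev)*[.1,-.1]).round(2));prev=p
E
```

```text
hub [77.44300993 83.07846851] end top [203.39459726 122.03079481] cornerL [189.15972957  54.13466844] [190.1758063 -55.9689128]
len 131.83734705020865 phi -0.2999343094882604
-0.3 [140.7 126.3] [ 0.411 -0.134] 0.433 d tool cm None
-0.2 [144.5 119.5] [ 0.412 -0.126] 0.431 d tool cm [0.38 0.68]
-0.1 [147.6 112.4] [ 0.414 -0.119] 0.431 d tool cm [0.31 0.71]
0.0 [150. 105.] [ 0.416 -0.111] 0.431 d tool cm [0.24 0.74]
0.1 [151.6  97.4] [ 0.42  -0.104] 0.432 d tool cm [0.16 0.76]
0.2 [152.5  89.7] [ 0.423 -0.098] 0.435 d tool cm [0.09 0.77]
0.3 [152.6  81.9] [ 0.428 -0.091] 0.438 d tool cm [0.01 0.78]
0.4 [151.9  74.2] [ 0.433 -0.085] 0.441 d tool cm [-0.07  0.77]
0.5 [150.4  66.6] [ 0.439 -0.08 ] 0.446 d tool cm [-0.15  0.76]
0.6 [148.2  59.2] [ 0.445 -0.075] 0.451 d tool cm [-0.22  0.74]
0.7 [145.2  52. ] [ 0.452 -0.071] 0.457 d tool cm [-0.29  0.72]
0.8 [141.6  45.1] [ 0.458 -0.068] 0.464 d tool cm [-0.36  0.68]
0.9 [137.3  38.7] [ 0.466 -0.065] 0.47 d tool cm [-0.43  0.64]
1.0 [132.4  32.7] [ 0.473 -0.063] 0.478 d tool cm [-0.49  0.6 ]
1.1 [126.8  27.2] [ 0.481 -0.062] 0.485 d tool cm [-0.55  0.55]
1.2 [120.8  22.3] [ 0.489 -0.062] 0.493 d tool cm [-0.6   0.49]
1.3 [114.3  18.1] [ 0.496 -0.062] 0.5 d tool cm [-0.65  0.43]
1.4 [107.5  14.5] [ 0.504 -0.063] 0.508 d tool cm [-0.69  0.36]
1.5 [100.3  11.6] [ 0.512 -0.065] 0.516 d tool cm [-0.72  0.29]
1.57 [95. 10.] [ 0.517 -0.067] 0.521 d tool cm [-0.53  0.16]
```

Emit:
apply_moves(steps=[[1,0.5,-1,0,0],[1,0.5,-1.5,0,0],[1,0.5,-2,0,0],[1,0.5,-2,0,0],[1,0.5,-2,0,0],[1,0.5,-2,0,0],[1,0.5,-2,0,0],[1,0.5,-1.2,0,0],[1,0.5,-1,0,0],[1,0.5,0,0,0],[1,0,0,0,0],[1,0,0,0,0]])

```text
clock: 12.45
eef_pos: [0.402, -0.1523, 0.1784]
orientation: [[-0.808, 0.589, 0.0], [0.589, 0.808, -0.0], [-0.0, 0.0, -1.0]]
force: [-0.5, 0.4, 0.9]
gripper_width: -0.0004
```

```bash
python3 - <<'E'
from h import *
st()
E
```

```text
t 12.45 TCP rest mm [137.6 146.5] z 178.4 toolx deg 143.93 tilt [ 0.0005 -0.    ] F rest [ 0.65 -0.04] 0.91 w -0.0004 q [ 0.1  -0.01 -0.58  0.   -1.   -2.3 ]
```

Emit:
apply_moves(steps=[[1,0,0,0.8,0],[1,0,0,1.5,0],[1,0,0,1.5,0],[1,0,0,1.5,0],[1,0,0,1,0],[1,0,0,0.5,0],[1,0,0.5,0,0],[1,0,0.5,0,0],[1,0,0.5,0,0],[1,0,0,0,0],[1,0,0,0,0]])

```text
clock: 13.55
eef_pos: [0.4106, -0.1403, 0.1106]
orientation: [[-0.808, 0.589, 0.001], [0.589, 0.808, 0.0], [-0.0, 0.0, -1.0]]
force: [-0.4, 0.3, -0.1]
gripper_width: 0.0
```

```bash
python3 - <<'E'
from h import *
st();look('8');look('8',"wrist",(0,400,0,640),1)
E
```

```text
t 13.55 TCP rest mm [137.7 131.7] z 110.6 toolx deg 143.92 tilt [0.0007 0.0001] F rest [0.47 0.01] -0.14 w 0.0 q [ 0.13  0.08 -0.67 -0.   -0.82 -2.33]
```

View pics/side_8.png

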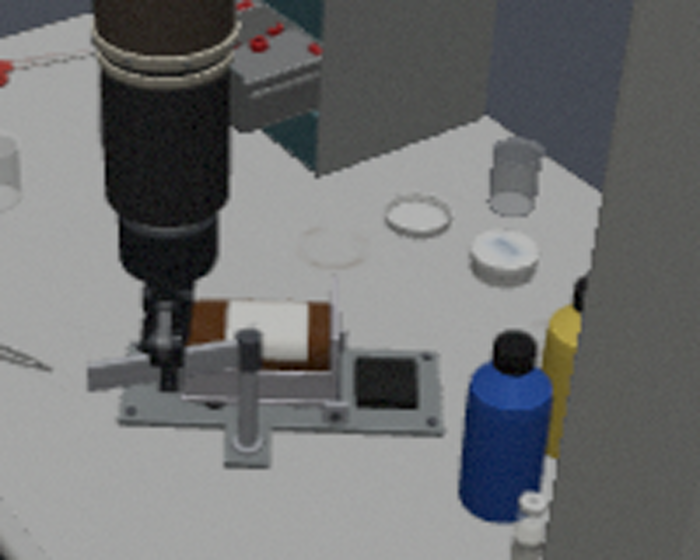

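View pics/wrist_8.png

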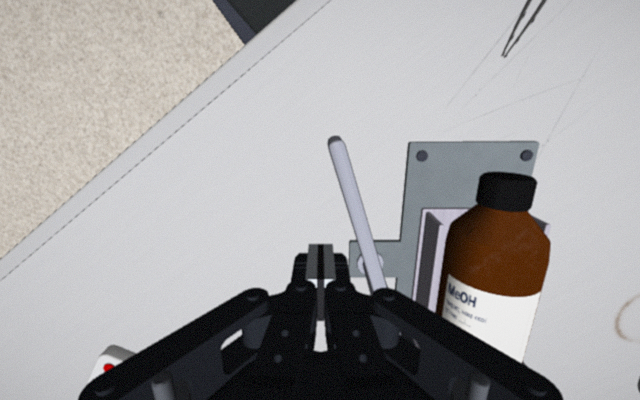

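Emit:
apply_moves(steps=[[1,0.15,0.3,0,0],[1,0.15,0.3,0,0],[1,0.2,0.35,0,0],[1,0.2,0.35,0,0],[1,0.15,0.35,0,0],[1,0.15,0.35,0,0],[1,0.1,0.4,0,0],[1,0.1,0.4,0,0],[1,0.1,0.4,0,0],[1,0.1,0.4,0,0],[1,0.05,0.4,0,0],[1,0.05,0.4,0,0],[1,0,0.4,0,0],[1,0,0.4,0,0],[1,-0.05,0.4,0,0],[1,-0.05,0.4,0,0],[1,-0.05,0.4,0,0],[1,-0.1,0.35,0,0],[1,0,0,0,0]])

```text
clock: 15.55
eef_pos: [0.4405, -0.0783, 0.1103]
orientation: [[-0.808, 0.589, 0.0], [0.589, 0.808, 0.0], [-0.0, 0.0, -1.0]]
force: [-1.1, 0.3, -0.7]
gripper_width: 0.0001
```

```bash
python3 - <<'E'
from h import *
st();look('9',"wrist",(0,400,0,640),1)
E
```

```text
t 15.55 TCP rest mm [150.1  64. ] z 110.3 toolx deg 143.91 tilt [0.0002 0.0001] F rest [1.05 0.34] -0.67 w 0.0001 q [ 0.27  0.1  -0.64 -0.   -0.83 -2.47]
```

View pics/wrist_9.png

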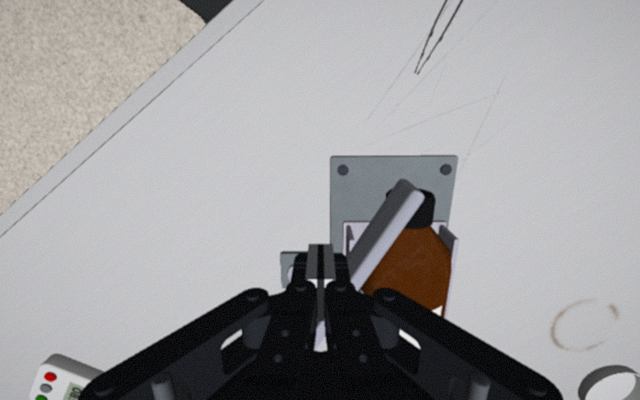

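Emit:
apply_moves(steps=[[1,-0.1,0.4,0,0],[1,-0.1,0.35,0,0],[1,-0.15,0.35,0,0],[1,-0.15,0.35,0,0],[1,-0.2,0.35,0,0],[1,-0.2,0.35,0,0],[1,-0.2,0.3,0,0],[1,-0.25,0.3,0,0],[1,-0.25,0.3,0,0],[1,-0.25,0.3,0,0],[1,-0.3,0.3,0,0],[1,-0.3,0.25,0,0],[1,-0.3,0.25,0,0],[1,-0.3,0.25,0,0],[1,-0.35,0.2,0,0],[1,-0.35,0.2,0,0],[1,-0.35,0.2,0,0],[1,-0.35,0.2,0,0],[1,0,0,0,0]])

```text
clock: 17.5
eef_pos: [0.5074, -0.0628, 0.1103]
orientation: [[-0.808, 0.589, 0.001], [0.589, 0.808, 0.0], [-0.0, 0.0, -1.0]]
force: [-0.2, 0.3, -0.2]
gripper_width: 0.0002
```

```bash
python3 - <<'E'
from h import *
st();look('10')
E
```

```text
t 17.50 TCP rest mm [105.1  12.1] z 110.3 toolx deg 143.89 tilt [0.0006 0.    ] F rest [ 0.31 -0.14] -0.2 w 0.0002 q [ 0.26  0.21 -0.51  0.   -0.86 -2.46]
```

View pics/side_10.png

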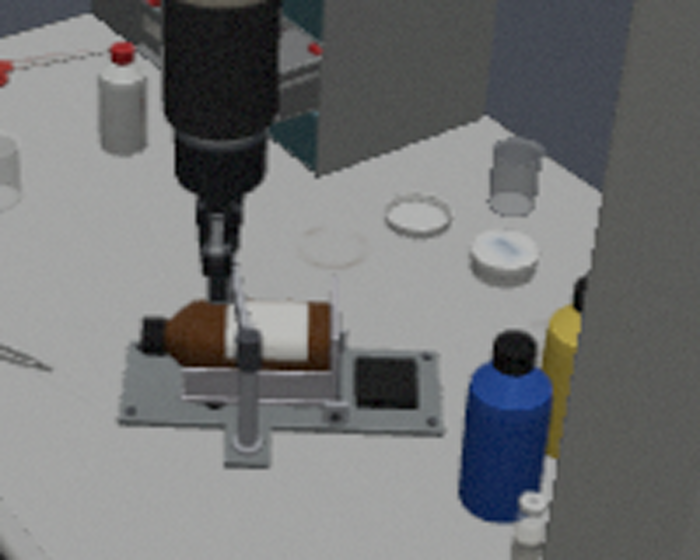

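Emit:
apply_moves(steps=[[1,-0.2,0.1,0,0],[1,-0.2,0.1,0,0],[1,-0.2,0,0,0],[1,-0.2,0,0,0],[1,-0.2,0,0,0],[1,-0.2,0,0,0],[1,-0.1,0,0,0],[1,0,0,0,0],[1,0,0,0,0]])

```text
clock: 18.45
eef_pos: [0.5184, -0.069, 0.1103]
orientation: [[-0.808, 0.589, 0.0], [0.589, 0.808, -0.0], [-0.0, -0.0, -1.0]]
force: [-0.7, 0.8, -0.3]
gripper_width: -0.0
```

```bash
python3 - <<'E'
from h import *
st()
E
```

```text
t 18.45 TCP rest mm [92.6 10.7] z 110.3 toolx deg 143.89 tilt [ 0.0001 -0.0001] F rest [ 1.03 -0.3 ] -0.25 w -0.0 q [ 0.24  0.23 -0.48  0.   -0.86 -2.44]
```

Emit:
apply_moves(steps=[[1,-0.1,0,0,0],[1,-0.1,0,0,0],[1,-0.1,0,0,0],[1,0,0,0,0],[1,0,0,0,0]])

```text
clock: 18.95
eef_pos: [0.519, -0.0697, 0.1102]
orientation: [[-0.808, 0.59, -0.003], [0.59, 0.808, 0.001], [0.003, -0.0, -1.0]]
force: [-7.7, 10.0, 7.5]
gripper_width: -0.0003
```

```bash
python3 - <<'E'
from h import *
st()
E
```

```text
t 18.95 TCP rest mm [91.7 10.8] z 110.2 toolx deg 143.87 tilt [-0.0027  0.0014] F rest [12.1  -3.55] 7.54 w -0.0003 q [ 0.24  0.23 -0.48 -0.   -0.87 -2.44]
```

Emit:
apply_moves(steps=[[1,0.2,0,0,0],[1,0.4,0,0,0],[1,0.5,0,0,0],[1,0.5,0,0,0],[1,0,0,-1,0],[1,0,0,-2,0],[1,0,0,-3,0],[1,0,0,-3,0],[1,0,0,-2,0],[1,0,0,-1,0],[1,2,0,0,0],[1,3,0,0,0],[1,2,0,0,0],[1,0,0,0,0],[1,0,0,0,0]])

```text
clock: 20.45
eef_pos: [0.4512, -0.0198, 0.2305]
orientation: [[-0.809, 0.588, 0.0], [0.588, 0.809, 0.0], [-0.0, 0.0, -1.0]]
force: [-0.2, 0.2, -0.4]
gripper_width: -0.0003
```

```bash
python3 - <<'E'
from h import *
st();look('11');look('11',"wrist",(0,400,0,640),1);look('11',"top",(140,270,280,400),5)
E
```

```text
t 20.45 TCP rest mm [175.9  10.5] z 230.5 toolx deg 143.96 tilt [0.0005 0.0001] F rest [ 0.26 -0.04] -0.39 w -0.0003 q [ 0.39 -0.02 -0.46  0.   -1.13 -2.59]
```

View pics/side_11.png

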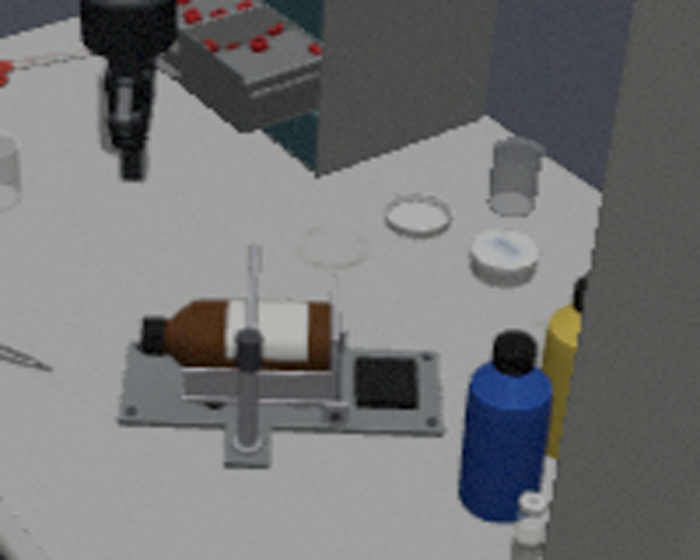

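View pics/top_11.png

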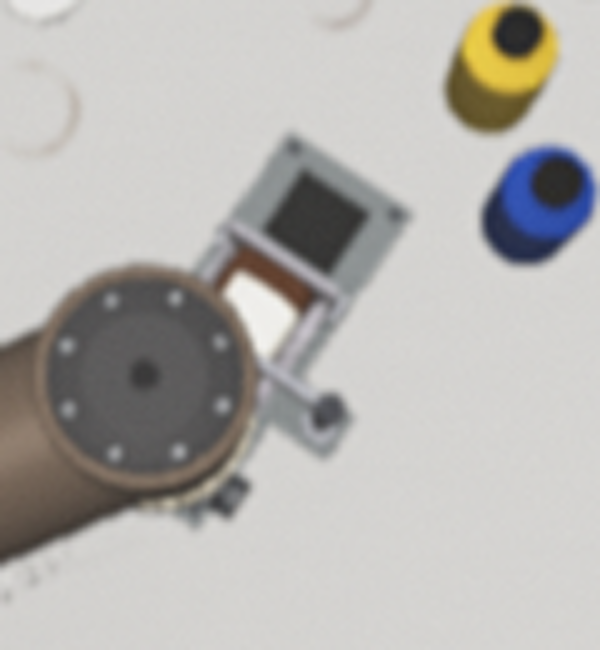

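```bash
python3 - <<'E'
from h import *
c=np.load("side_11.npz")
f=lambda x,y,z:Rr.T@(ray(c,250+(x+.5)/3.5-.5,120+(y+.5)/3.5-.5,z)[:2]-O)*1000
h=f(248,338,.13);e=f(255,248,.127);d=e-h
print("hub",h,"end",e,"len",np.hypot(*d),"phi",-np.arctan2(d[1],d[0]))
# bottle top surface via depth
c=np.load("side_11.npz");K,R,t,D=c["camera_matrix"],c["R"],c["t"],c["range_z"]
for x,y in [(185,312),(205,306),(235,306),(285,306),(318,308)]:
    u,v=round(250+x/3.5),round(120+y/3.5);dd=D[v,u]
    W=R.T@(np.array([(u-K[0,2])/K[0,0]*dd,(v-K[1,2])/K[1,1]*dd,dd])-t);print((u,v),(Rr.T@(W[:2]-O)*1000).round(1),(W[2]*1000).round(1))
E
```

```text
hub [77.10192531 85.39293367] end [ 76.25205229 -45.57401165] len 130.9697027978574 phi 1.5772854534427445
(303, 209) [132.9   3.2] 90.0
(309, 207) [115.1  -3.9] 93.2
(317, 207) [90.8 -4.9] 93.6
(331, 207) [48.3 -3.3] 96.9
(341, 208) [18.   3.5] 99.7
```

View pics/wrist_11.png

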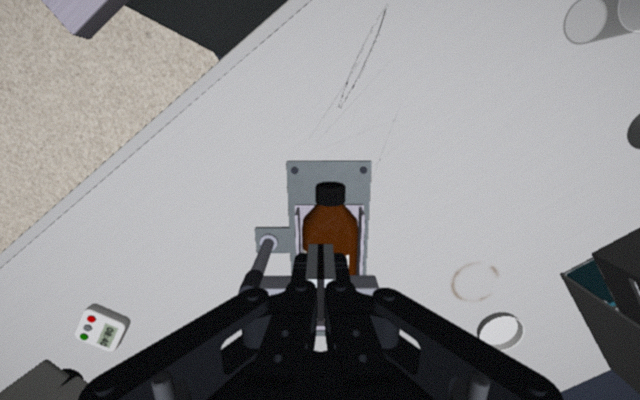

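```bash
python3 - <<'E'
from h import *
for n in("side_11","side_6","top_11"):
    c=np.load(n+".npz");K,R,t,D=c["camera_matrix"],c["R"],c["t"],c["range_z"]
    v,u=np.mgrid[0:400,0:640]
    W=(np.stack([(u-K[0,2])/K[0,0]*D,(v-K[1,2])/K[1,1]*D,D],-1)-t)@R
    p=((W[...,:2]-O)@Rr)*1000;z=W[...,2]*1000
    print(n)
    for x in range(10,175,12):
        m=(abs(p[...,0]-x)<6)&(abs(p[...,1])<12)&(D>0)&(z>30)&(z<135)
        print(x,m.sum(),np.percentile(z[m],[20,50,90]).round(1) if m.sum() else "")
    for x in (-80,-30,182):
        m=(abs(p[...,0]-x)<8)&(abs(p[...,1])<40)&(D>0)&(z<60)
        print("plate",x,m.sum(),np.median(z[m]).round(1) if m.sum() else "")
E
```

```text
side_11
10 22 [ 92.8  96.2 100.6]
22 22 [91.9 94.  97.1]
34 18 [92.9 94.9 99.7]
46 22 [92.9 94.  96.9]
58 22 [92.5 94.2 96. ]
70 19 [ 93.1  95.4 129.8]
82 20 [ 93.9  96.2 129.8]
94 19 [91.2 93.2 96.8]
106 20 [91.6 94.2 95.4]
118 21 [91.9 93.3 96.7]
130 20 [86.8 89.7 93.3]
142 18 [75.5 80.8 86.2]
154 28 [63.5 73.7 77.3]
166 30 [63.8 72.8 76.7]
plate -80 78 10.8
plate -30 94 21.2
plate 182 139 8.2
side_6
10 23 [93.4 94.3 99.6]
22 21 [92.9 95.1 98.7]
34 21 [93.2 94.4 97.7]
46 24 [92.1 94.7 98.8]
58 21 [93.5 94.7 97. ]
70 23 [92.3 93.7 96.6]
82 25 [ 93.  102.3 119.6]
94 20 [ 91.6  95.3 117.8]
106 20 [91.4 94.1 95.7]
118 21 [90.2 93.1 95.7]
130 17 [88.1 90.4 93.1]
142 18 [76.  80.7 86.4]
154 20 [71.8 74.8 77.5]
166 22 [70.8 74.9 79.1]
plate -80 75 11.0
plate -30 92 21.3
plate 182 92 -893.9
top_11
10 25 [88.5 92.6 97.9]
22 20 [91.6 93.3 96.8]
34 25 [90.4 92.9 98.5]
46 26 [89.5 92.6 96.9]
58 4 [92.8 94.1 94.7]
70 0 
82 0 
94 0 
106 0 
118 0 
130 0 
142 0 
154 0 
166 0 
plate -80 83 7.8
plate -30 97 17.7
plate 182 4 6.2
```

Bottle crest is level at about 94 mm along its whole body, and the keeper is at about 1.57 rad. The arm is clear, so I'm handing in.

```bash
python3 -c "
from workcell import manip
print(manip.sign_off())"
```

```text
the job is handed in; nothing more can be done
None
```

The brown bottle is tipped onto its side with its cradle down on the stops, and the keeper arm lies across over it. I handed the job in at about 21 s of the 59 s allowed.

- **Tipping:** I pushed the bottle over with the shut fingertips at about 0.5 rad/s, slower at the end. I stopped when the force rose sharply to about 27 N with the tip near 92 mm, which I took as the cradle reaching its stops.
- **Keeper:** I pushed the arm round from about -0.3 rad until it met its end stop, at about 12 N.

**Last checks:**
- The top of the lying bottle measured level at about 93–96 mm along its straight body, against the 94 mm given.
- The keeper angle measured about 1.58 rad, against 1.571, within measuring error.
- The arm ended about 10 cm above the keeper and clear of everything, with the force reading about zero.
- The other objects in view look unmoved; I compared them by eye in the pictures, not by measuring.

**Disagreement:** a first spot check of single depth pixels seemed to show the bottle sloping by about 6 mm. Averaging more pixels along the bottle showed it level, so I put that down to noise.

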